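Slide a tin round the jars and press it against a sprung date stamp

ROBOT

A 6-joint arm with a two-finger parallel gripper is mounted at the origin on a cart in front of the work surface, level with it; the furniture and walls round the work are solid. World frame = base frame: x ahead of the robot, y to its left, z up, the work surface at z = 0. Lengths are in m, angles in rad, forces in N, time in s.
With the tool pointing down it reaches from about 0.275 to 0.875 m from the base axis. Payload 12.5 kg.
Tool frame: the origin (TCP) lies at the very end of the fingers, on their centre line; the grasp point (between the pads) lies 19 mm behind it; z points along the fingers, y is the line along which they close (so a half turn about z gives the same grasp; the last joint's range is limited). The gripper opens to 85 mm and grips with 20 to 120 N. Pads are 22 mm wide; open, the fingers measure 114 mm over their backs; the gripper's body (76 mm by 85 mm) begins 54 mm behind the grasp point. The pads swing forward as they close: fully open they stand 13 mm farther back than shut.
Start: joints at [1.138, 0.351, 1.652, -0, 1.139, -0.085], TCP at [0.187, 0.517, 0.231] pointing down, gripper open.
Joint ranges: [-2.75, 2.75], [-0.79, 2.1], [0.01, 2.65], [-1.57, 4.71], [0.07, 3.14], [-2.87, 2.87]. Speed limits (rad/s): [2.22, 2.22, 2.79, 3.14, 3.14, 3.14].

INTERFACE

Orientations are given as a 3x3 rotation matrix whose columns are the frame's x, y, z axes.
In Python, from bench import manip gives the robot as it stands. Calls block until the motion is done:
- manip.move_ptp(position, orientation): joint-space move of the TCP to a pose.
- manip.move_l(position, attitude=None, max_speed=0.15): straight line of the TCP; attitude=None keeps the orientation; max_speed is the mean speed in m/s.
- manip.move_j(angles): joint-space move.
- manip.set_gripper(opening, effort=None): opening from 0.0 (shut) to 1.0 (fully open); effort is the grip in N (None keeps the last); returns when the fingers have stopped.
- manip.dwell(seconds).
- manip.inverse_kinematics(position, orientation): joint angles nearest the present ones, or None.
- manip.grab_frame(name): name is "side" or "top" or "wrist"; returns (picture, depth): 400x640x3 uint8, red, green, blue; 400x640 float32, m along the optical axis (not along the pixel's ray), 0 where there is no reading.
- manip.get_calibration(name): a dict with "camera_matrix" (3x3 intrinsics, pixels), "k1" (the pictures are not rectified: a ray, as slopes to the right and down, at radius r is drawn at 1 + k1 r^2 times it, then the intrinsics apply), "R" (3x3) and "t" (3): a world point X has camera coordinates R X + t. Camera axes: x right, y down, z forward; pixel columns grow to the right and rows downward; lengths in m; the calibration is good to about 2 mm. A picture is of the moment at which its call begins: read the wrist's pose just before it. get_calibration takes no time and is no camera call; for the wrist camera it gives the pose at the moment of the call.
A pose or a line that the arm cannot do raises manip.Unreachable and nothing moves.
- manip.sign_off(): hands the job in; it is judged then, once.
Trained networks look in the newest picture that a camera, given by its name, has taken for a name from the list of things; names that differ only in an ending like _2 or _b are one class to them, and where a whole thing is asked for, a point or a joint stands for the part that bears it (a point fixed in the world has none). Each returns a list of dicts, best first, with "confidence" (0 to 1); they miss things now and then, are a little off and sometimes report something else, mostly with a low value. They report only what shows in the picture. A call takes as long as a camera call. They do not tell look-alikes from the thing itself.
- manip.look_for(camera, name): "at" ([x, y, z] in m, in world coordinates, good to about 4 mm: the middle of the surface that is visible of it).
Readings, each from a call of its own:
- manip.current_time(): time.
- manip.current_qpos(): joint angles.
- manip.current_joint_vel(): joint speeds.
- manip.current_joint_torque(): joint torques, N m.
- manip.current_ee_pos(): TCP position.
- manip.current_tcp_rot(): TCP orientation.
- manip.current_force(): force on the tool from outside, world axes, zero at the start.
- manip.current_ft_torque(): the same for the moment, N m.
- manip.current_grip_width(): opening from 0.0 (shut) to 1.0 (fully open).
- manip.current_grip_force(): force on a finger pad.
Only numpy, scipy, OpenCV 4.12 (cv2) and the standard library are available. Lean on these libraries where they do the work, as an engineer would, in place of code of your own. Each camera call takes 0.05 s, during which the arm holds its last target. There are 200 camera calls.

TASK

The tin needs its date stamp. Keeping it standing flat on the worktop, push it round the mug stand, the jars and the garlic without touching any of them and into the guide rails of the stamping stand, then press it steadily against the sprung stamp with about 10 newtons for a good second - never 18 or more, that ruins the stamp. Then draw the hand back gently and leave the tin standing between the rails.

Things in the scene. Friction and masses are not known exactly. Their poses are not given: they have to be found in the camera images.
- tin: closed low tin with a printed blue band, 75 mm diameter (radius 37.5), 58 mm tall, 0.2 to 0.4 kg; origin at the centre of its underside, z up. Smooth underside, friction coefficient about 0.3 (0.24 to 0.36): sliding it takes 0.5 to 1.5 N, which the hand feels on top of the stamp's force, and a third of any force with which the hand bears down on it comes on top.
- cradle: two parallel aluminium guide rails, 82 mm apart inside, 28 mm tall, 6 mm thick; the tin slides on the worktop between them. Origin on the worktop midway between the rails, +x is the push-in direction, z up. Straight from x = -18 to +80 mm; before that, to x = -40 mm, the mouths flare to about 100 mm inside. The tin's axis is within 14 mm of the origin when it meets the stamp.
- stamper: grey stamp unit fixed between the far ends of the rails, 84 mm wide, 66 mm tall, with a low black knob on top (76 mm); same origin and axes as cradle, its housing begins at x = 70 mm. It carries the spring-loaded stamp. The robot presses only by way of the tin and does not touch this unit.
- sugar_jar: glass jar of sugar with red lid, 95 mm diameter, 151 mm tall, 0.66 kg, standing loose; origin at the centre of its underside. Must not be touched.
- coffee_jar: glass jar of coffee with yellow lid, 88 mm diameter, 190 mm tall, 0.82 kg, standing loose; origin at the centre of its underside. Must not be touched.
- garlic: loose bulb of garlic, 54 mm across, 53 mm tall, near the robot's edge of the worktop; origin at the centre of its underside. Must not be touched. One of the two large jars faces it across a clear gap of about 130 mm, through which the tin passes.
- stamp_mid (a point): middle of the stamp's face at its middle depth setting, 37.5 mm in x from the cradle's origin, 30 mm up: an upright rubber pad 46 x 32 mm in a red holder. The true face stands up to 14 mm nearer or farther (along the cradle's x), new each time and not measured: find it by feel. Its stiff spring gives about 6 N per mm, for 4 mm at most.
- mug_tree: white mug stand that belongs to the room and never moves: flat round foot 120 mm across, thin central post about 350 mm tall, two mugs hanging from about 0.12 m up that reach 100 mm from the post, mostly to the left and right; origin on the worktop under the post. Must not be touched.
Mind the look-alikes: they are no part of the job. Leave any green look-alike of the tin alone.

How it is judged:
By the outcome, as a careful person would: the job done as asked, in the order asked, and still so for the second after the job is handed in, with the robot touching nothing.
It also fails if it takes over 72 s, if anything falls off the work surface, if the arm or the gripper's body presses on something with over 40 N, if the wrist force passes 120 N, or if a joint passes its speed limit or range.

## Working session

There is one attempt and no reset: what is moved stays moved. The work goes in short steps, each a Python script; the robot and the scene stay as the last script left them, time stands still between calls to the robot, and variables do not carry over. Pictures are saved under pics/ and viewed, at most 10 in all, crops included, and the job is handed in when it is done.

```bash
mkdir -p pics; ls
cat > h.py <<'E'
from bench import manip
import numpy as np, cv2
def save(cam,fn):
    p,d=manip.grab_frame(cam); cv2.imwrite('pics/'+fn,p[:,:,::-1]); return p,d
def px(cam,X):
    c=manip.get_calibration(cam); K=np.array(c['camera_matrix']);q=np.array(c['R'])@np.array(X)+c['t']
    s=q[:2]/q[2]; s=s*(1+c['k1']*(s@s)); return K[:2,:2]@s+K[:2,2]
def cloud(cam,d):
    c=manip.get_calibration(cam); K=np.array(c['camera_matrix']).astype(float)
    v,u=np.mgrid[0:d.shape[0],0:d.shape[1]]
    pts=np.stack([u,v],-1).reshape(-1,1,2).astype(float)
    n=cv2.undistortPoints(pts,K,np.array([c['k1'],0,0,0.]))[:,0]
    z=d.reshape(-1,1); P=np.hstack([n*z,z]); W=(P-np.array(c['t']))@np.array(c['R'])
    W[z[:,0]==0]=np.nan
    return W.reshape(*d.shape,3)
E
python3 - <<'E'
from h import *
for cam in ['side','top']:
    p,d=save(cam,cam+'0.png'); np.savez('pics/'+cam+'.npz',p=p,d=d,W=cloud(cam,d))
    for n in ['tin','cradle','stamper','sugar_jar','coffee_jar','garlic','stamp_mid','mug_tree']:
        for r in manip.look_for(cam,n)[:3]:
            a=np.array(r['at']); print(cam,n,a.round(3),round(r['confidence'],2),px(cam,a).round(0))
print(manip.current_time(), manip.current_tcp_rot())
E
```

```text
pics
side tin [0.562 0.451 0.053] 0.97 [328. 323.]
side tin [0.502 0.57  0.053] 0.67 [355. 372.]
side tin [0.48  0.278 0.05 ] 0.66 [358. 258.]
side cradle [ 0.584 -0.228  0.017] 0.55 [315. 114.]
side cradle [ 0.632 -0.247  0.046] 0.17 [299. 104.]
side stamper [0.381 0.033 0.035] 0.73 [387. 180.]
side stamper [ 0.633 -0.249  0.043] 0.64 [299. 104.]
side sugar_jar [0.58  0.002 0.148] 0.74 [317. 150.]
side coffee_jar [0.719 0.26  0.179] 0.57 [260. 232.]
side garlic [0.378 0.038 0.031] 0.71 [388. 182.]
side garlic [0.718 0.262 0.183] 0.56 [260. 232.]
side stamp_mid [ 0.627 -0.245  0.044] 0.92 [301. 105.]
side mug_tree [ 0.632 -0.246  0.046] 0.32 [299. 105.]
top tin [0.498 0.558 0.056] 0.95 [180. 192.]
top tin [0.7   0.428 0.053] 0.86 [234. 139.]
top tin [0.563 0.439 0.057] 0.75 [221. 178.]
top cradle [ 0.575 -0.232  0.027] 0.5 [430. 213.]
top stamper [ 0.626 -0.259  0.05 ] 0.86 [442. 197.]
top sugar_jar [ 0.587 -0.019  0.149] 0.64 [370. 190.]
top garlic [0.38  0.022 0.034] 0.53 [342. 260.]
top stamp_mid [ 0.622 -0.256  0.05 ] 0.85 [441. 198.]
top mug_tree [0.472 0.268 0.052] 0.26 [269. 216.]
0.9 [[-9.40139382e-01  3.40790173e-01 -2.60345686e-05]
 [ 3.40790174e-01  9.40139380e-01 -6.12658365e-05]
 [ 3.59732810e-06 -6.64707508e-05 -9.99999998e-01]]
```

View pics/top0.png

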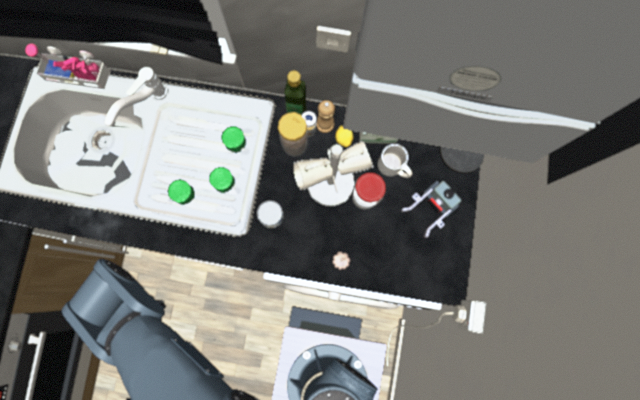

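View pics/side0.png

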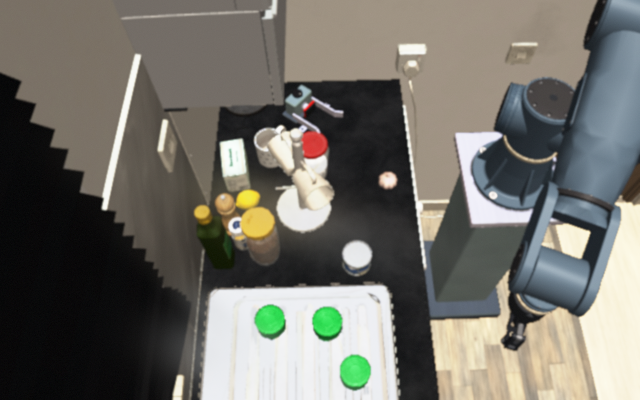

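The tin candidates in the top view are the green ones at (180,192), (221,178) and (234,139), and the white-topped one at (270,214). The green ones are the look-alikes. The one at (270,214), which is (357,258) in the side view, is the tin. I'll confirm that in a crop and measure the scene from the depth data.

Run:
```python
from h import *
from scipy.optimize import least_squares
S=np.load('pics/side.npz');T=np.load('pics/top.npz')
a=cv2.resize(T['p'][120:300,170:490],None,fx=2.4,fy=2.4,interpolation=cv2.INTER_CUBIC)
b=cv2.resize(S['p'][80:290,230:430],None,fx=1.9,fy=1.9)
cv2.imwrite('pics/cropA.png',a[:,:,::-1])
cv2.imwrite('pics/cropB.png',cv2.resize(S['p'][70:290,230:430],None,fx=2.7,fy=2.7,interpolation=cv2.INTER_CUBIC)[:,:,::-1])
def sel(W,c,r,z0,z1):
    P=W.reshape(-1,3);m=(np.hypot(P[:,0]-c[0],P[:,1]-c[1])<r)&(P[:,2]>z0)&(P[:,2]<z1);return P[m]
def circ(P,R):
    f=lambda c:np.hypot(P[:,0]-c[0],P[:,1]-c[1])-R
    return least_squares(f,P[:,:2].mean(0),loss='soft_l1',f_scale=.002).x
for n,c,H,R in [('tin',(.475,.273),.058,.0375),('sugar',(.585,-.015),.151,.0475),('coffee',(.719,.26),.19,.044),('garlic',(.38,.025),.053,.027)]:
  for k,W in (('side',S['W']),('top',T['W'])):
    top=sel(W,c,R+.03,H-.006 if n!='garlic' else .03,H+.008)
    if len(top)<5: print(n,k,'few',len(top));continue
    ctr,r=cv2.minEnclosingCircle(top[:,:2].astype(np.float32))
    print(n,k,len(top),'meancenter',top.mean(0).round(4),'mec',np.round(ctr,4),round(r,4))
for k,W in (('side',S['W']),('top',T['W'])):
    P=sel(W,(.6,-.24),.12,.02,.034); print(k,'rail',len(P))
    P2=sel(W,(.6,-.24),.12,.058,.085); print(k,'stamper top',len(P2),P2.mean(0).round(4),cv2.minAreaRect(P2[:,:2].astype(np.float32)))
    np.save('pics/rail_'+k+'.npy',P)
    F=sel(W,(.54,.12),.09,.004,.03); print(k,'foot',len(F),F.mean(0).round(3) if len(F) else '')
    M=sel(W,(.57,.13),.16,.15,.4); print(k,'mugs+post',len(M),M.min(0).round(3),M.max(0).round(3)); hi=M[M[:,2]>.3]; print('post',hi.mean(0) if len(hi) else None)
    M=sel(W,(.55,.12),.17,.09,.3);q=M[(M[:,1]>.03)];print('mug min x by y',[(y,q[abs(q[:,1]-y)<.01][:,0].min().round(3)) for y in np.arange(.04,.24,.02) if (abs(q[:,1]-y)<.01).any()])
```

```text
tin side 463 meancenter [0.4812 0.2711 0.0549] mec [0.4814 0.2704] 0.0391
tin top 434 meancenter [0.4827 0.2692 0.0567] mec [0.4828 0.2686] 0.0379
sugar side 526 meancenter [ 0.5873 -0.0143  0.149 ] mec [ 0.5943 -0.0152] 0.0454
sugar top 684 meancenter [ 0.5938 -0.018   0.1515] mec [ 0.5946 -0.018 ] 0.0442
coffee side 807 meancenter [0.7259 0.2401 0.1886] mec [0.7256 0.238 ] 0.0428
coffee top 614 meancenter [0.7234 0.2354 0.1905] mec [0.7241 0.2354] 0.0425
garlic side 142 meancenter [0.379  0.0302 0.037 ] mec [0.3784 0.0297] 0.0233
garlic top 163 meancenter [0.3782 0.0246 0.0388] mec [0.3784 0.0238] 0.0239
side rail 272
side stamper top 305 [ 0.6363 -0.2637  0.0667] ((0.6352803707122803, -0.2669733166694641), (0.08563738316297531, 0.04545947164297104), 50.509525299072266)
side foot 535 [0.586 0.137 0.014]
side mugs+post 2587 [ 0.541 -0.027  0.15 ] [0.712 0.241 0.358]
post [0.62213028 0.10594776 0.33516689]
mug min x by y [(np.float64(0.04), np.float64(0.58)), (np.float64(0.06), np.float64(0.609)), (np.float64(0.07999999999999999), np.float64(0.561)), (np.float64(0.09999999999999999),
[... 412 characters left out ...]
1616), (0.1678069531917572, 0.054337359964847565), 60.65754318237305)
top foot 850 [0.564 0.108 0.014]
top mugs+post 2378 [ 0.541 -0.03   0.15 ] [0.715 0.243 0.361]
post [0.61951073 0.09865695 0.34230174]
mug min x by y [(np.float64(0.04), np.float64(0.617)), (np.float64(0.06), np.float64(0.608)), (np.float64(0.07999999999999999), np.float64(0.561)), (np.float64(0.09999999999999999), np.float64(0.585)), (np.float64(0.12), np.float64(0.569)), (np.float64(0.13999999999999999), np.float64(0.555)), (np.float64(0.15999999999999998), np.float64(0.542)), (np.float64(0.18), np.float64(0.541)), (np.float64(0.19999999999999998), np.float64(0.561)), (np.float64(0.21999999999999997), np.float64(0.683))]
```

View pics/cropA.png

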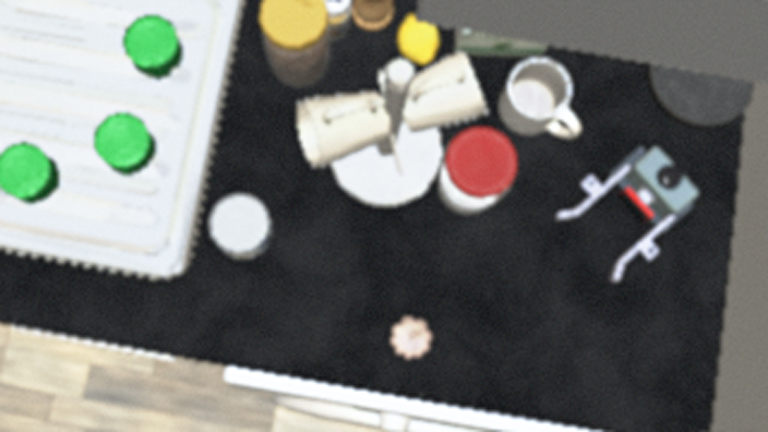

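View pics/cropB.png

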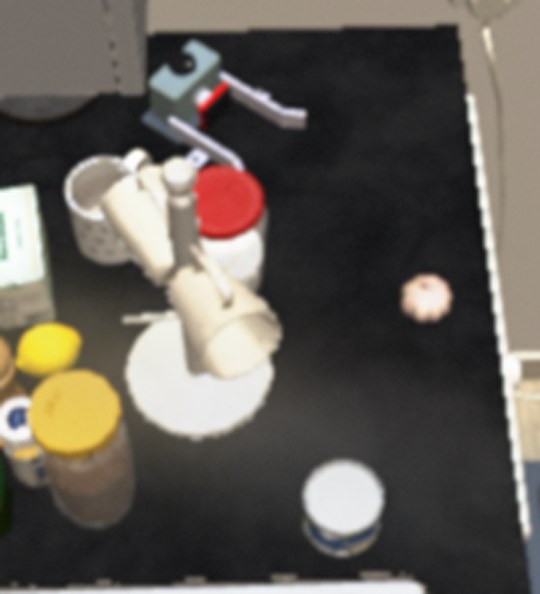

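The crop confirms the tin: at (240,225) in the top crop and (343,505) in the side crop, with a white lid and a blue printed band. The cradle mouth opens toward the robot and the tin, with the red stamp holder at (640,200) in the top crop. Next I'll fit the rails and check the tray rim height.

Run:
```python
from h import *
from scipy.optimize import minimize
S=np.load('pics/side.npz');T=np.load('pics/top.npz')
# rail model: edges top strips at |y|=.041..047, x -18..80 ; flare to |y| .050-.056 at x=-40
def fit(P,st):
    def dist(p):
        c,s=np.cos(p[2]),np.sin(p[2]); d=P[:,:2]-p[:2]; x=c*d[:,0]+s*d[:,1]; y=abs(-s*d[:,0]+c*d[:,1])
        m=.044+np.clip((-.018-x)/.022,0,1)*.009
        ex=np.maximum(0,np.maximum(-.040-x,x-.080))
        return np.minimum(np.hypot(np.maximum(0,abs(y-m)-.003),ex),.012)
    # also encourage mouth end coverage: tip points
    f=lambda p:(dist(p)**2).sum()
    r=minimize(f,st,method='Nelder-Mead',options=dict(xatol=1e-5,fatol=1e-12,maxiter=3000))
    return r.x,np.sqrt(r.fun/len(P)),dist(r.x)
for k,W in (('side',S['W']),('top',T['W'])):
    Q=W.reshape(-1,3); m=(np.hypot(Q[:,0]-.6,Q[:,1]+.24)<.13)&(Q[:,2]>.018)&(Q[:,2]<.036); P=Q[m]
    best=min((fit(P,[x0,y0,a]) for a in (-.6,-.9,-1.2) for x0 in(.57,.6) for y0 in (-.2,-.23)),key=lambda r:r[1])
    p=best[0]; u=np.array([np.cos(p[2]),np.sin(p[2])]);v=np.array([-u[1],u[0]])
    inl=best[2]<.004
    x=(P[:,:2]-p[:2])@u; y=(P[:,:2]-p[:2])@v
    print(k,p.round(4),best[1].round(4),inl.sum(),len(P),'x range L',x[inl&(y>0)].min().round(4),x[inl&(y>0)].max().round(4),'R',x[inl&(y<0)].min().round(4),x[inl&(y<0)].max().round(4))
    A=Q[(Q[:,2]>.062)&(Q[:,2]<.085)&(np.hypot(Q[:,0]-.635,Q[:,1]+.268)<.075)]
    xa=(A[:,:2]-p[:2])@u; ya=(A[:,:2]-p[:2])@v; print(' housing in cradle x',np.percentile(xa,[2,98]).round(4),'y',np.percentile(ya,[2,98]).round(4))
    for yy in (.31,.32,.33,.34,.35,.36,.38): 
        B=Q[(abs(Q[:,1]-yy)<.005)&(abs(Q[:,0]-.48)<.04)]; print(yy,np.nanpercentile(B[:,2],[10,50,90]).round(4) if len(B) else '',end=' ')
    print()
```

```text
side [ 0.5726 -0.2151 -0.7375] 0.0068 199 323 x range L -0.0424 0.0836 R -0.0422 0.0654
 housing in cradle x [0.0602 0.1019] y [-0.0357  0.0437]
0.31 [-0.0036  0.0017  0.0493] 0.32 [-0.0028 -0.0004  0.0038] 0.33 [-0.0031  0.0008  0.0035] 0.34 [0.0003 0.0039 0.0109] 0.35 [0.0006 0.0038 0.0075] 0.36 [0.0011 0.0054 0.009 ] 0.38 [-0.005  -0.0019  0.0027] 
top [ 0.5676 -0.2129 -0.7014] 0.0063 161 232 x range L -0.0419 0.0752 R -0.0419 0.0744
 housing in cradle x [0.0688 0.1098] y [-0.0391  0.039 ]
0.31 [-0.002   0.0011  0.0057] 0.32 [-0.0031  0.0012  0.0051] 0.33 [-0.0014  0.0017  0.0057] 0.34 [0.002  0.0067 0.0126] 0.35 [0.0014 0.0053 0.0086] 0.36 [0.0027 0.008  0.0103] 0.38 [-0.004  -0.0001  0.0035]
```

```bash
cat > path.py <<'E'
from h import *
from scipy.ndimage import gaussian_filter1d
OFF=.043
def rot(th):
    x=-np.array([np.cos(th),np.sin(th),0]); z=np.array([0,0,-1.]); return np.column_stack([x,np.cross(z,x),z])
def smooth(pts,step=.002,sig=.022):
    pts=np.array(pts,float)
    a=pts[0]-(pts[1]-pts[0])/np.linalg.norm(pts[1]-pts[0])*.08; b=pts[-1]+(pts[-1]-pts[-2])/np.linalg.norm(pts[-1]-pts[-2])*.08
    P=np.vstack([a,pts[1:-1],b]); s=np.r_[0,np.cumsum(np.linalg.norm(np.diff(P,axis=0),axis=1))]
    q=np.arange(0,s[-1],step); X=np.column_stack([np.interp(q,s,P[:,i]) for i in (0,1)])
    X=gaussian_filter1d(X,sig/step,axis=0,mode='nearest'); n=int(round(.08/step)); X=X[n:-n]
    g=np.gradient(X,axis=0); return X,np.arctan2(g[:,1],g[:,0])
def tcp(c,th,z,off=OFF): return np.array([c[0]-off*np.cos(th),c[1]-off*np.sin(th),z])
tin=np.array([.482,.2695]); O=np.array([.5685,-.2133]); A=-.71; u=np.array([np.cos(A),np.sin(A)])
def route(O=O,u=u,end=-.07):
    t=(.464-O[0])/u[0]; return smooth([tin,(.452,.17),(.464,.06),O+t*u,O+end*u])
E
python3 - <<'E'
from path import *
X,th=route()
obs={'garlic':((.3784,.027),.027),'sugar':((.5945,-.0165),.0475),'foot':((.621,.103),.06)}
for n,(c,r) in obs.items(): print(n,(np.linalg.norm(X-c,axis=1).min()-r-.0375).round(4))
print(len(X),X[0],X[-1],th[[0,-1]],np.abs(np.diff(th)).max()/.002)
for i in range(0,len(X),25):
    q=manip.inverse_kinematics(tcp(X[i],th[i],.015),rot(th[i])); print(X[i].round(3),th[i].round(2),None if q is None else np.round(q,2))
p=tcp(X[0],th[0],.16,OFF+.02)
manip.set_gripper(.47)
manip.move_ptp(p,rot(th[0]))
print(manip.current_force().round(2), manip.current_grip_width(), manip.current_time())
save('wrist','w1.png'); print(px('wrist',[*tin,.058]))
E
```

```text
garlic 0.021
sugar 0.0455
foot 0.0634
233 [0.48199989 0.26949965] [ 0.51401489 -0.16646078] [-1.86363561 -0.71117575] 16.611427569095948
[0.482 0.269] -1.86 [ 0.48  0.71  1.69 -0.    0.74  0.77]
[0.468 0.222] -1.86 [ 0.42  0.66  1.79 -0.    0.69  0.71]
[0.456 0.174] -1.69 [ 0.35  0.61  1.89 -0.    0.63  0.47]
[0.457 0.124] -1.47 [ 0.26  0.58  1.96 -0.    0.59  0.16]
[0.462 0.074] -1.49 [ 0.15  0.57  1.99 -0.    0.58  0.07]
[0.464 0.025] -1.56 [ 0.05  0.57  2.   -0.    0.58  0.04]
[ 0.464 -0.025] -1.57 [-0.06  0.56  2.01 -0.    0.57 -0.06]
[ 0.464 -0.075] -1.56 [-0.17  0.56  2.01 -0.    0.57 -0.18]
[ 0.471 -0.122] -1.11 [-0.28  0.56  2.02 -0.    0.56 -0.75]
[ 0.503 -0.157] -0.72 [-0.36  0.59  1.95 -0.    0.6  -1.22]
[-0.02  1.09 -0.19] 0.46733930276046576 2.8
[324.34897652 267.71791173]
```

View pics/w1.png

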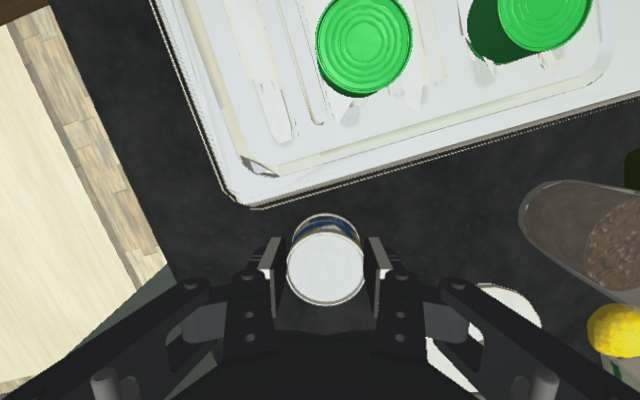

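The tin sits at (325,268), where I predicted it. Before pushing, I'll take one wrist look at the cradle, going round on the robot side, to refine its pose.

Run:
```python
from path import *
X,th=route()
p=manip.current_ee_pos(); R=manip.current_tcp_rot()
p1=np.array([.36,.15,.30]); 
print(np.round(manip.inverse_kinematics(p1,rot(-.0+2.4)),2))
qv=None
tgt=np.array([*(O-.10*u),.27]); Rt=rot(A+np.pi)
print(manip.inverse_kinematics(tgt,Rt))
manip.move_l([.40,.25,.28],R,max_speed=.3)
manip.move_ptp([.37,.05,.30],rot(-1.5-1.0+0.0))
manip.move_ptp(tgt,Rt)
manip.dwell(.2)
p,d=save('wrist','w2.png'); W=cloud('wrist',d)
np.savez('pics/w2.npz',p=p,d=d,W=W)
Q=W.reshape(-1,3)
print(px('wrist',[*O,0]),manip.current_time(),manip.current_qpos().round(2))
m=(np.hypot(Q[:,0]-.6,Q[:,1]+.24)<.13)&(Q[:,2]>.020)&(Q[:,2]<.034); P=Q[m]
from scipy.optimize import minimize
def dist(p):
    c,s=np.cos(p[2]),np.sin(p[2]); e=P[:,:2]-p[:2]; x=c*e[:,0]+s*e[:,1]; y=abs(-s*e[:,0]+c*e[:,1])
    mm=.044+np.clip((-.018-x)/.022,0,1)*.009; ex=np.maximum(0,np.maximum(-.040-x,x-.080))
    return np.minimum(np.hypot(np.maximum(0,abs(y-mm)-.003),ex),.006)
r=min((minimize(lambda p:(dist(p)**2).sum(),[O[0]+a,O[1]+b,A+c],method='Nelder-Mead',options=dict(xatol=1e-6,fatol=1e-14,maxiter=2000)) for a in(-.006,.006) for b in (-.006,.006) for c in(-.05,.05)),key=lambda r:r.fun)
p=r.x;uu=np.array([np.cos(p[2]),np.sin(p[2])]);v=np.array([-uu[1],uu[0]]);x=(P[:,:2]-p[:2])@uu;y=(P[:,:2]-p[:2])@v;i=dist(p)<.002
print(p.round(4),len(P),i.sum())
for s in (1,-1):
    k=i&(y*s>0); print(s,np.percentile(x[k],[.5,99.5]).round(4),'straight |y|',np.percentile(s*y[k&(x>-.01)],[5,95]).round(4), 'tip',np.percentile(s*y[k&(x<-.035)],[5,95]).round(4))
for f in(-.06,-.03,0,.03): print(px('wrist',[*(p[:2]+f*uu),0.0]).round(0),end=' ')
m=(np.hypot(Q[:,0]-.6,Q[:,1]+.24)<.13)&(Q[:,2]>.02)&(Q[:,2]<.045)&(abs((Q[:,:2]-p[:2])@v)<.02); print('stamp face x?',np.percentile((Q[m][:,:2]-p[:2])@uu,[1,10,50]) if m.any() else '')
```

```text
[ 0.28 -0.03  1.93 -0.    1.24  2.59]
[-3.82559671e-01  2.46564307e-01  1.69448997e+00 -4.44089210e-16
  1.20053838e+00  1.89823666e+00]
[325.11075156  96.54249313] 5.5917 [-0.38  0.25  1.69  0.    1.2   1.9 ]
[ 0.5675 -0.2144 -0.6896] 1375 1129
1 [-0.0406  0.0764] straight |y| [0.0411 0.0467] tip [0.0506 0.0569]
-1 [-0.0412  0.0758] straight |y| [0.0415 0.0471] tip [0.0508 0.0568]
[327. 142.] [327. 120.] [326.  97.] [326.  73.] stamp face x? [0.03849573 0.03876232 0.05910055]
```

View pics/w2.png

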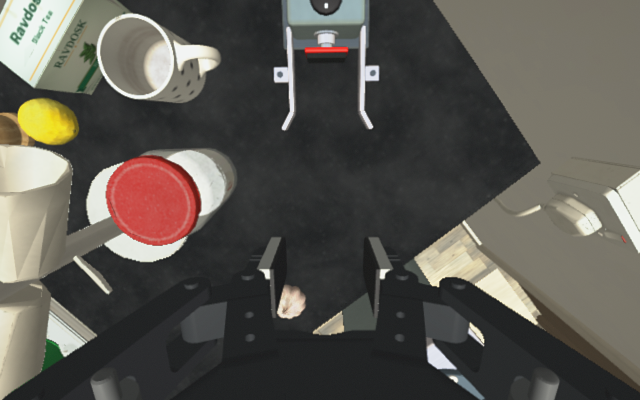

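The wrist image shows the cradle mouth at rows 60–130, with the red stamp holder at (326,50). The rail fit is tight: straight sections at 41–47 mm and mouth tips at 51–57 mm, both matching the given sizes. I'll go back and push.

```bash
sed -i 's/O=np.array(\[.5685,-.2133\]); A=-.71/O=np.array([.5675,-.2144]); A=-.6896/; s/sig=.022/sig=.028/' path.py
python3 - <<'E'
from path import *
X,th=route(end=-.03)
for n,(c,r) in {'garlic':((.3784,.027),.027),'sugar':((.5945,-.0165),.0475)}.items(): print(n,(np.linalg.norm(X-c,axis=1).min()-r-.0375).round(4))
print(np.abs(np.diff(th)).max()/.002, (X[-1]-O)@u)
manip.move_ptp([.37,.05,.30],rot(-2.5))
manip.move_ptp([.40,.25,.28],rot(th[0]))
manip.move_l(tcp(X[0],th[0],.12,OFF+.02),rot(th[0]),max_speed=.2)
manip.move_l(tcp(X[0],th[0],.018,OFF+.02),max_speed=.1)
manip.dwell(.2); F0=manip.current_force(); print('F0',F0.round(2),manip.current_time(),manip.current_ee_pos().round(4))
manip.move_l(tcp(X[0],th[0],.018),rot(th[0]),max_speed=.04)
print((manip.current_force()-F0).round(2))
stop=int(np.argmin(abs(X[:,1]+.05)))
for i in list(range(8,stop,8))+[stop]:
    manip.move_l(tcp(X[i],th[i],.018 if i<30 else .013),rot(th[i]),max_speed=.06)
    f=manip.current_force()-F0
    if i%24==0: print(i,X[i].round(3),f.round(2))
    if np.linalg.norm(f)>6: print('FORCE',f);break
print(manip.current_time(),'exp',px('wrist',[*X[stop],.058]).round(0),stop)
p,d=save('wrist','w3.png'); W=cloud('wrist',d).reshape(-1,3)
m=(abs(W[:,2]-.058)<.004)&(np.linalg.norm(W[:,:2]-X[stop],axis=1)<.06);print(m.sum(),cv2.minEnclosingCircle(W[m][:,:2].astype(np.float32)),X[stop])
E
```

```text
garlic 0.0209
sugar 0.0455
13.417998134878205 -0.031794569006539986
F0 [-0.54  0.24  0.16] 9.8917 [0.5004 0.3299 0.0185]
[ 1.   -0.03 -0.48]
24 [0.468 0.224] [0.6  0.56 0.11]
48 [0.457 0.177] [ 1.21 -0.36 -0.12]
72 [0.457 0.13 ] [ 0.5  -0.31  0.56]
96 [0.461 0.082] [ 0.67 -0.06 -0.26]
120 [0.464 0.035] [-0.16 -0.41  0.1 ]
144 [ 0.464 -0.013] [0.34 0.63 0.53]
19.1333 exp [323. 388.] 162
1936 ((0.4600014388561249, -0.0012475016992539167), 0.030887095257639885) [ 0.46401335 -0.04941684]
```

View pics/w3.png

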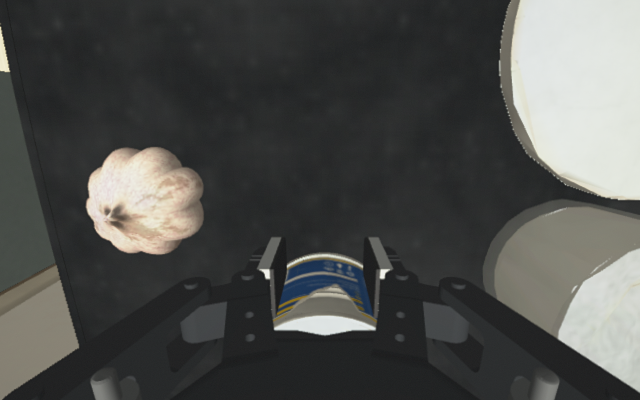

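The tin sits centred in the finger cup (blue band at (325,285)), with the garlic well clear at (145,200). I'll measure the true offset and push on into the rails.

Run:
```python
from path import *
from scipy.optimize import least_squares
X,th=route(end=-.03)
def meas(c,t):
    p,d=manip.grab_frame('wrist'); W=cloud('wrist',d).reshape(-1,3)
    m=(W[:,2]>.03)&(W[:,2]<.054)&(np.linalg.norm(W[:,:2]-c,axis=1)<.05); P=W[m]
    uu=np.array([np.cos(t),np.sin(t)]);v=np.array([-uu[1],uu[0]])
    P=P[abs((P[:,:2]-c)@v)<.014]
    r=least_squares(lambda q:np.hypot(P[:,0]-q[0],P[:,1]-q[1])-.0375,c,loss='soft_l1',f_scale=.001).x
    print('tin',r.round(4),'dev along',((r-c)@uu).round(4),'lat',((r-c)@v).round(4),len(P)); return r
s=162; meas(X[s],th[s])
F0=np.array([-.54,.24,.16])
for i in list(range(s+8,len(X)-1,8))+[len(X)-1]:
    manip.move_l(tcp(X[i],th[i],.013),rot(th[i]),max_speed=.05)
    f=manip.current_force()-F0
    if i%24==2: print(i,X[i].round(3),f.round(2))
    if np.linalg.norm(f)>6: print('FORCE',f);break
print(i,len(X),th[i],A,manip.current_time()); r=meas(X[i],th[i])
d=r-O; print('tin in cradle',d@u, d@np.array([-u[1],u[0]]))
fs=[]
for k in range(10): manip.dwell(.05); fs.append(manip.current_force())
fs=np.array(fs); print(fs.mean(0).round(2),fs.std(0).round(2),'along',(-fs[:,:2]@u).mean())
save('side','s4.png')
```

```text
tin [ 0.464  -0.0513] dev along 0.0019 lat 0.0 1979
170 [ 0.464 -0.065] [ 0.93  0.18 -0.18]
194 [ 0.468 -0.112] [ 0.81 -0.24 -0.6 ]
218 [ 0.49  -0.149] [ 0.43 -0.42  0.7 ]
242 [ 0.526 -0.18 ] [ 0.85  0.11 -0.55]
253 254 -0.6896929065182753 -0.6896 24.6917
tin [ 0.5441 -0.1962] dev along 0.0022 lat -0.0009 1982
tin in cradle -0.02963920488607451 -0.0008641898996536484
[0.31 0.15 0.04] [0.35 0.54 0.56] along -0.14412344557922277
```

View pics/s4.png

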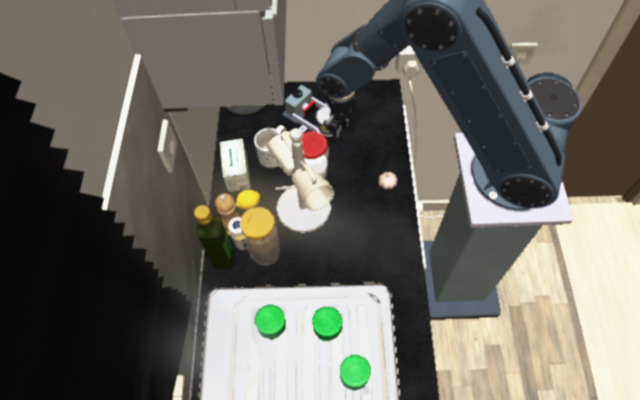

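Run:
```python
from path import *
R=rot(A); Zc=.013
def go(t,sp): manip.move_l(tcp(O+t*u,A,Zc),R,max_speed=sp)
def F(n):
    a=[]
    for k in range(n): manip.dwell(.02); a.append(manip.current_force())
    a=np.array(a); return -(a[:,:2].mean(0)@u),a.mean(0)
t=-.0318
for t in (-.026,-.0205): go(t,.03); print('t',t,round(F(8)[0],2))
base=F(12)[0]; print('base',base)
while t<.016:
    t+=.0006; go(t,.01); f,v=F(8)
    if f>2.5:
        f,v=F(15); print('touch?',round(t,4),round(f,2),v.round(2))
        if f>2.5: break
print('contact',t,f,manip.current_time())
# raise to ~10.8 by small steps
for k in range(25):
    f,v=F(20)
    if f>10.3: break
    t+=min(.0005,max(.0001,(10.8-f)/6000*.7)); go(t,.005); print(round(t,5),round(F(10)[0],2),end=' | ')
print('\npress',t,f,manip.current_time()); t0=manip.current_time(); h=[]
while manip.current_time()-t0<1.8:
    f,v=F(10); h.append(round(f,2))
    if f>12.5: t-=.0001; go(t,.005)
    elif f<9.8: t+=.0001; go(t,.005)
print(h,v.round(2),manip.current_time(),manip.current_ee_pos().round(4))
```

```text
t -0.026 -0.1
t -0.0205 0.06
base -0.28215559575265886
touch? 0.0017 4.28 [-3.05  3.02  1.55]
contact 0.0016999999999999936 4.275197713653199 40.8667
0.0022 5.96 | 0.0027 7.23 | 0.00312 8.91 | 0.00337 9.44 | 0.00351 9.77 | 0.00361 10.58 | 
press 0.0036055577310231362 10.449083483274418 45.7
[np.float64(10.52), np.float64(10.56), np.float64(10.35), np.float64(10.43), np.float64(10.28), np.float64(10.29), np.float64(10.59), np.float64(10.39), np.float64(10.49), np.float64(10.61), np.float64(10.26)] [-7.75  6.73  4.61] 47.5333 [ 0.5362 -0.1886  0.0128]
```

The hand is bearing down by 4.6 N, so friction takes about 2 N of the push and the stamp sees only about 8.5 N. I'll add a little to bring the stamp to 10, hold, then draw back.

Run:
```python
from path import *
R=rot(A); Zc=.013; t=.0036056
def go(t,sp): manip.move_l(tcp(O+t*u,A,Zc),R,max_speed=sp)
def F(n):
    a=[]
    for k in range(n): manip.dwell(.02); a.append(manip.current_force())
    a=np.array(a).mean(0); f=-(a[:2]@u); return f, f-.3*max(a[2],0)-.8+.15, a
for k in range(12):
    f,s,v=F(12)
    if s>9.7 or f>13: break
    t+=min(.0003,max(.0001,(10-s)/6000*.8)); go(t,.005)
print(round(t,5),f,s,manip.current_time()); h=[];t0=manip.current_time()
while manip.current_time()-t0<1.6: f,s,v=F(10); h.append((round(float(f),1),round(float(s),1)))
print(h,v.round(2))
go(t-.004,.004); go(t-.012,.01); go(t-.07,.06); print('F',F(5)[2].round(2))
manip.move_l(tcp(O+(t-.075)*u,A,.2),R,max_speed=.15)
print(manip.current_time())
p=manip.current_ee_pos(); manip.move_l([p[0]-.07,p[1]+.05,.27],R,max_speed=.3)
p,d=save('top','t5.png'); W=cloud('top',d).reshape(-1,3)
m=(abs(W[:,2]-.058)<.005)&(np.linalg.norm(W[:,:2]-O,axis=1)<.055);c,r=cv2.minEnclosingCircle(W[m][:,:2].astype(np.float32))
print(m.sum(),(np.array(c)-O)@u,(np.array(c)-O)@[-u[1],u[0]],r,manip.current_time())
cv2.imwrite('pics/t5c.png',cv2.resize(p[120:300,170:490],None,fx=2.4,fy=2.4)[:,:,::-1])
```

```text
0.00429 12.430895833734514 10.006335404459843 49.9833
[(12.4, 10.1), (12.3, 9.8), (12.3, 9.8), (12.6, 10.2), (12.3, 9.9), (12.3, 9.8), (12.7, 10.2), (12.3, 9.9), (12.3, 9.8), (12.5, 10.1)] [-9.27  8.46  6.06]
F [-0.08 -0.17 -0.04]
56.35
293 0.006216434010559045 0.002241274348495312 0.03919406235218048 56.9167
```

View pics/t5c.png

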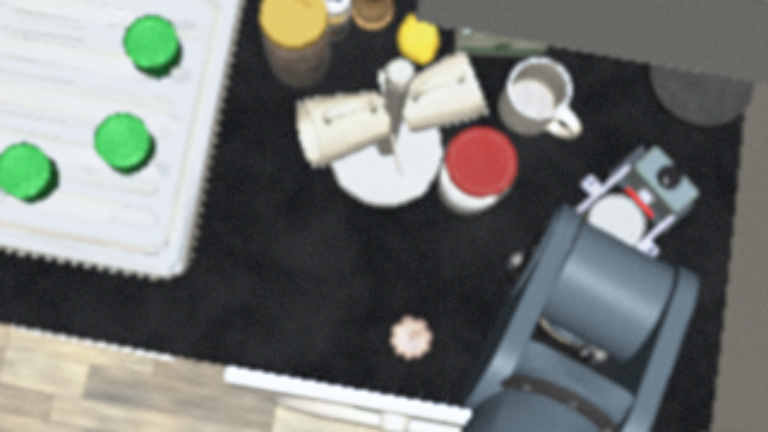

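The tin stands between the rails at (617,215), against the red stamp holder. The jars and garlic are where they were, and the hand is clear. I'll hand it in.

```bash
python3 -c "
from bench import manip
print(manip.sign_off(), manip.current_time())"
```

```text
the job is handed in; nothing more can be done
the job is handed in; nothing more can be done
```

The tin was pushed round the obstacles, held on the stamp at an estimated 10 N for about 1.6 s (after 1.8 s at roughly 8.5 N; about 12.5 N felt at the hand in all), left standing between the rails, and handed in at about 57 s; no verdict was shown.

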